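# Re-set the locking jaw and turn the transformer in the holding jig

## Task

The transformer sits lengthwise in the holding jig: set it down upright on the rubber mat, then squeeze the jaw's latch tab and slide the jaw one notch towards the fixed jaw, so that it locks in the second notch. Then take the transformer again by its two ends and lower it right down onto the bed between the jaws, turned a quarter turn so that it lies across the jig, centred and standing upright; let go only once it rests on the bed, do not drop it. Leave the other things on the bench where they are.

Things in the scene. Friction and masses are not known exactly. Their poses are not given: they have to be found in the camera images.
- jig: Grey holding jig fixed to the bench: flat bed 84 (x) x 190 (y) x 20 mm high. Origin: centre of its underside, z up, long axis y. Jaws stand on the bed: the fixed one at +y, the locking one faces it from -y, its grip behind it. Gap between the jaws: 72 mm at the start; 46 mm in the second notch, centred at y = +32 mm. A 9 mm high notched rack stands along the +x edge (x 29 to 40, y -68 to +6 mm).
- fixed_jaw (a point): Middle of the foot of the fixed jaw's inner face, on the bed's top (jig x = 0, y = +55, z = 20 mm); axes as the jig's. Steel plate 60 mm wide in x, 42 high, 12 thick; its support reaches 36 mm behind this face.
- jaw_face (a point): Middle of the foot of the locking jaw's inner face, on the bed's top; moves with the jaw (jig y = -17 mm at the start, +9 in the second notch); axes as the jig's. Steel plate 60 mm wide in x, 42 high, 10 thick.
- jaw (a joint): Locking jaw's travel along the jig's +y, m: grows towards the fixed jaw. Notches at 0 (start), 0.026 (second, wanted) and 0.052 (last), play about 1 mm either way. It slides with 1 N of friction, and only while the tab is squeezed in 6 mm or more; otherwise the tab's tooth locks it. Let go of the tab within 3 mm of a notch and the round tooth springs in and centres the jaw.
- tab (a joint): How far the latch tab is squeezed towards the grip, m: 0 out (latched), 0.008 fully in. It moves along the jig's -x; spring 6 N at rest, 10 N fully in.
- jaw_grip (a point): Pinch point in the locking jaw's grip, moves with it, axes as the jig's: 34 mm above the bed, 36 behind (-y) the jaw's face. Grip: black block 46 long (y), 48 high above the bed, plain side at x = -16 mm from here. Latch tab: steel plate 32 long (y), 11 to 46 mm above the bed, outer face at x = +24 out, +16 fully in. Across x: 40 mm wide, or 32 (centred here) squeezed.
- transformer: Loose mains transformer, 0.3 to 0.6 kg: dark steel core 64 (its x) x 24 (y) x 45 mm high with a paper-wrapped winding 42 x 36 x 29 round its middle (8 to 37 mm up): 36 mm across y, 64 between its flat ends. Origin: centre of its underside, z up. At the start it stands on the bed between the jaws, its x along the jig's y; at the end its x lies along the jig's x, either way round.
- mat: Thin black rubber mat, 130 x 130 x 4 mm, fixed flat on the bench. Origin: centre of its underside.
- driver: Bystander: screwdriver 160 mm long lying on the bench; origin under its middle, x along it.
- spool: Bystander: spool of copper wire, 64 mm across, 45 mm high, standing; origin under its centre.
- stator: Bystander: fan stator disc with copper windings, 116 mm across, 50 mm high at its shaft; origin under its centre.
- meter: Bystander: hand meter 130 (x) x 70 x 38 mm lying on its back; origin under its centre.
- jar: Bystander: jar 60 mm across, 75 mm high; origin under its centre.
- pliers: Bystander: pliers, about 130 mm long along x, 14 mm high, lying; origin near their joint.
There are look-alikes about, which are no part of the job. What is shaped like the jig but green is not meant.

How it is judged:
On the way, in this order (a step that is already met when the one before it is completed fails the run):
1. the transformer stands upright on the mat, let go, the jaw still in its first notch (x of transformer in the frame of mat between -0.055 and 0.055 m and y of transformer in the frame of mat between -0.055 and 0.055 m and z of transformer in the frame of mat between 0 and 0.009 m and angle between transformer's own z axis and vertical below 0.1 rad and contact force between the fingers and transformer below 0.2 N and linear speed of transformer below 0.03 m/s and value of joint jaw below 0.004 m), for 0.2 s.
2. the jaw is locked in the second notch (jaw 0.0235 to 0.0285), tab sprung out (value of joint jaw between 0.0235 and 0.0285 m and value of joint tab below 0.003 m), for 0.2 s.
3. the transformer is lowered across the jig onto the bed between the jaws (underside within 6 mm of the bed), still held (x of transformer in the frame of jig between -0.012 and 0.012 m and y of transformer in the frame of jig between 0.022 and 0.042 m and z of transformer in the frame of jig between 0.015 and 0.026 m and angle between the x axis of transformer and the x axis of jig, either way round below 0.2 rad and angle between transformer's own z axis and vertical below 0.1 rad and contact force between the fingers and transformer above 0.5 N), for 0.05 s.
At the end, for the whole second after the job is handed in: Jaw locked in the second notch (0.0235 to 0.0285, tab in under 3 mm). Transformer let go, at rest, upright (0.1 rad), on the bed between the jaws (underside within 2.5 mm of it), its x within 0.2 rad of the jig's x, its centre within 12 mm of the jig's centre line and at jig y = 22 to 42 mm (all of step 2 and z of transformer in the frame of jig between 0.015 and 0.0225 m and x of transformer in the frame of jig between -0.012 and 0.012 m and y of transformer in the frame of jig between 0.022 and 0.042 m and z of transformer in the frame of jig below 0.026 m and angle between the x axis of transformer and the x axis of jig, either way round below 0.2 rad and angle between transformer's own z axis and vertical below 0.1 rad and linear speed of transformer below 0.02 m/s and angular speed of transformer below 0.2 rad/s and velocity of joint jaw below 0.01 m/s and contact force between the fingers and transformer below 0.1 N); the robot touches nothing.
It fails at once if the jaw is forced between notches without squeezing its tab (value of joint jaw between 0.005 and 0.02 m and value of joint tab below 0.003 m).
It fails at once if a bystander is moved more than 30 mm (distance of any of driver, spool, stator, meter, jar, pliers from where it was at the start of the episode above 0.03 m).
It fails at once if the transformer is tipped over (more than 0.6 rad) (angle between transformer's own z axis and vertical above 0.6 rad).
It also fails if it takes over 72 s, if anything falls off the work surface, if the arm or the gripper's body presses on something with over 40 N, if the wrist force passes 120 N, or if a joint passes its speed limit or range.

## Robot

A 6-joint arm with a two-finger parallel gripper is mounted at the origin on the work surface. World frame = base frame: x ahead of the robot, y to its left, z up, the work surface at z = 0. Lengths are in m, angles in rad, forces in N, time in s.
With the tool pointing down it reaches from about 0.3 to 0.875 m from the base axis. Payload 6.4 kg.
Tool frame: the origin (TCP) lies midway between the tips of the shut fingers; the grasp point (between the pads) lies 19 mm behind it (ctrl.hold_point_z is the distance from the TCP to the grasp point, in m); z points along the fingers, y is the line along which they close (so a half turn about z gives the same grasp; the last joint's range is limited). The gripper opens to 85 mm and grips with 20 to 120 N. Pads are 22 mm wide; open, the fingers measure 114 mm over their backs; the gripper's body (76 mm by 85 mm) begins 54 mm behind the grasp point. The pads swing forward as they close: fully open they stand 13 mm farther back than shut.
Start: joints at [0.985, 0.181, 1.607, -0, 1.354, -0.206], TCP at [0.213, 0.534, 0.231] pointing down, gripper open.
Joint ranges: [-2.99, 2.99], [-0.89, 2.07], [0.3, 2.58], [-1.14, 4.28], [0, 2.63], [-3.12, 3.12]. Speed limits (rad/s): [2.57, 2.57, 3.01, 3.14, 3.14, 3.14].

## Interface

Orientations are given as a unit quaternion [w, x, y, z].
In Python, from bench import ctrl gives the robot as it stands.
- The arm moves only by the tool carry_out, never from a script. Its argument "plan" is text: rows parted by semicolons, each of 6 numbers parted by spaces: the shift along the tool's x, y, z as a fraction of full scale, then the turn, a rotation vector about the tool's x, y, z as a fraction of full scale. A call has exactly 8 rows; each row shifts and turns the commanded pose from where the row before left it, along the tool's axes as they then stand; what a row does not reach is not made up. Full scale, the value 1, is 40 mm for a shift and 0.1 rad for a turn. A row lasts 1/12 s, in which the tool goes at most 41.7 mm and 7.16 degrees, less where a joint would pass 70% of its speed; a pose out of reach is approached as far as the arm can. A call with a number of a shift or a turn outside -1 to 1 is refused whole. A call with a gripper value outside its range is refused whole. "claw" is the gripper's target within -1 to 1 (shut at 1, half-way at 0, fully open at -1), set as the call begins (left out, the last holds). The fingers move at their own pace and stop on an object; the grip force is fixed at half the most. Time passes only in rows, so rows that do not move let the fingers close, or fill a call up. It gives the time, the measured TCP pose, the force, the opening and the grip force at its end, in the units of the state.
- ctrl.get_obs(): the state, without advancing time (a new reading comes with each control period).
- ctrl.camera(name): name is "scene" or "top"; returns a dict with "pixels" (400x640x3 uint8, red, green, blue), "mtx" (3x3 intrinsics, pixels), "R" (3x3) and "t" (3): a world point X has camera coordinates R X + t. Camera axes: x right, y down, z forward; pixel columns grow to the right and rows downward; lengths in m; the calibration is good to about 2 mm. A picture is of the moment at which its call begins. There is no depth.
- ctrl.hand_in(): hands the job in; it is judged then, once.
The state is a dict: "time_s": time; "q": joint angles; "dq": joint speeds; "joint_efforts": joint torques, N m; "eef_pos": TCP position; "eef_rot": TCP orientation; "wrist_force": force on the tool from outside, world axes, zero at the start; "torque": the same for the moment, N m; "opening": opening from 0.0 (shut) to 1.0 (fully open); "grasp_force": force on a finger pad.
Only numpy, scipy, OpenCV 4.12 (cv2) and the standard library are available. Lean on these libraries where they do the work, as an engineer would, in place of code of your own. Each camera call takes 0.05 s, during which the arm holds its last target. There are 200 camera calls.

## Working session

There is one attempt and no reset: what is moved stays moved. The work goes in short steps, Python scripts to look and compute and a tool call to move; the robot and the scene stay as the last step left them, time stands still between calls to the robot, and variables do not carry over. Pictures are saved under pics/ and viewed, at most 10 in all, crops included, and the job is handed in when it is done.

Besides the shell and the picture viewer there is one more tool, called after ">>>" as a command line: name --argument value ..., lists and objects as JSON in quotes. carry_out: Moves the arm, as the interface text tells. Shift numbers are shares of 40 mm and turn numbers shares of 0.1 rad, none past 1 either way. Its arguments: {"type":"object","properties":{"plan":{"type":"string"},"claw":{"type":"number"}},"required":["plan"]}

```bash
mkdir -p pics
python3 - <<'E'
from bench import ctrl
import cv2,numpy as np
for n in("top","scene"):
    c=ctrl.camera(n); cv2.imwrite(f"pics/{n}0.png",c["pixels"][:,:,::-1]); np.savez(n+"0",**c)
    print(n,c["mtx"].tolist(),(-c["R"].T@c["t"]).round(3),c["R"].round(3).tolist())
print(ctrl.get_obs(),ctrl.hold_point_z)
E
```

```text
top [[434.807008076407, 0.0, 322.4472423659739], [0.0, 434.807008076407, 204.63967790043785], [0.0, 0.0, 1.0]] [ 0.412 -0.025  1.323] [[-0.023, -1.0, 0.004], [-0.994, 0.022, -0.109], [0.109, -0.006, -0.994]]
scene [[469.4752963620813, 0.0, 318.64874101533695], [0.0, 469.4752963620813, 197.45992544854226], [0.0, 0.0, 1.0]] [1.04  0.877 1.465] [[-0.866, 0.499, 0.002], [0.403, 0.701, -0.588], [-0.295, -0.509, -0.809]]
{'time_s': 0.1, 'q': array([ 9.84699607e-01,  1.81466129e-01,  1.60792281e+00,  2.01176820e-05,
        1.35376845e+00, -2.06301653e-01]), 'dq': array([-9.38114980e-04, -3.15072165e-03, -3.23764791e-03, -1.33599421e-03,
        4.23566649e-04,  2.32735664e-05]), 'joint_efforts': array([ 4.54264446e-04, -4.45875728e+01, -3.52237380e+01, -2.79568503e-04,
        4.16694354e-03,  1.29548306e-05]), 'eef_pos': array([0.21287019, 0.53361516, 0.23046742]), 'eef_rot': array([-3.10988062e-04,  1.88760348e-01,  9.82022871e-01, -7.17972076e-04]), 'wrist_force': array([0.45368758, 0.47592427, 0.41717525]), 'torque': array([-0.01454648, -0.00983223,  0.01408732]), 'grasp_force': 0.0, 'opening': 1.0010044027572296} 0.0187
```

View pics/top0.png

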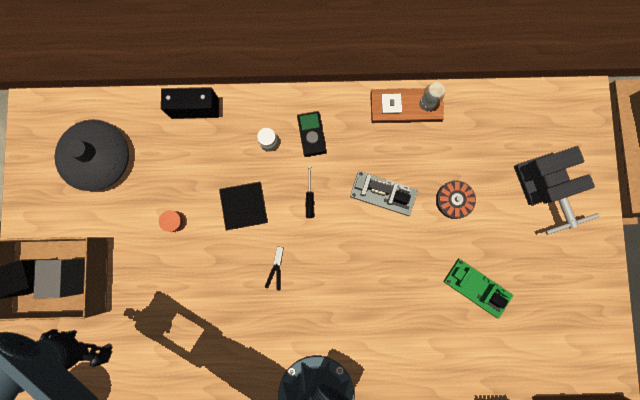

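View pics/scene0.png

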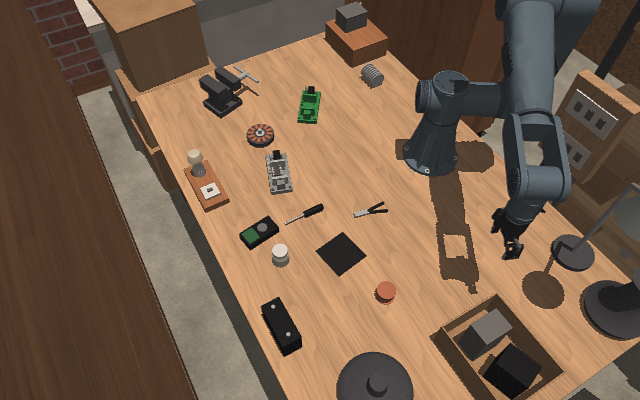

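Jig candidates in the top view are the grey jig at (384,193) and the green look-alike at (478,288). I choose the grey one, with the transformer between its jaws at about (377,189). For the mat, the black square is at (243,205); the black box at (190,102) and the box in the tray are not it. Next, one close crop to check the choice.

Run:
```python
import cv2,numpy as np
a=cv2.imread("pics/top0.png")[165:221,344:424]; b=cv2.imread("pics/scene0.png")[140:200,250:310]
a=cv2.resize(a,(800,560),interpolation=cv2.INTER_CUBIC)
cv2.imwrite("pics/crop0.png",a)
```

```text
(no output)
```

View pics/crop0.png

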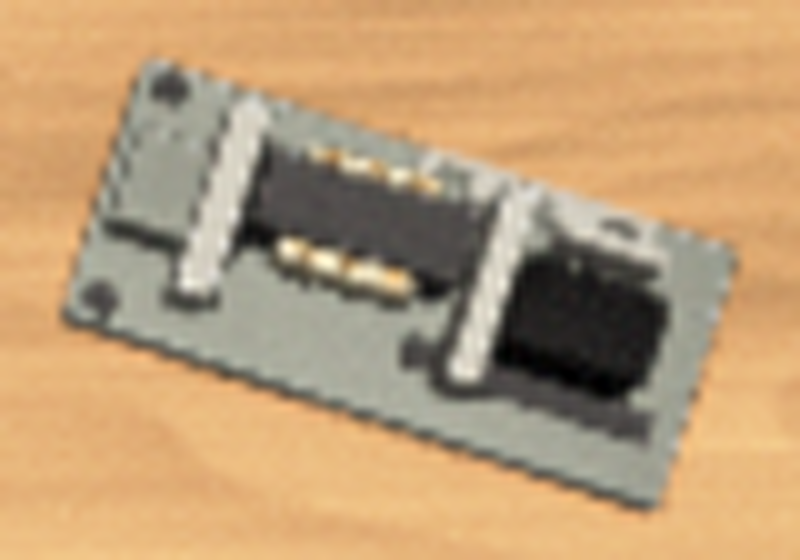

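The crop shows the grey jig. The fixed jaw is at the left (crop 225,200), the dark core with its copper winding at (360,215), the locking jaw at (490,285), and the black grip with the tab on the rack side at (585,330). So jig +y points image-left and +x points up, and this is the right jig.

```bash
cat > h.py <<'E'
import numpy as np, cv2
from scipy.spatial.transform import Rotation as Ro
def ray(c,uv,z):
    d=c["R"].T@np.linalg.inv(c["mtx"])@np.array([uv[0],uv[1],1.]); o=-c["R"].T@c["t"]
    return (o+d*(z-o[2])/d[2])
def proj(c,X):
    p=c["mtx"]@(c["R"]@np.asarray(X)+c["t"]); return p[:2]/p[2]
def go(o,pos,yaw_axis):
    """units to TCP pos, tool down with tool y along world angle yaw_axis (mod pi)"""
    q=o["eef_rot"]; R=Ro.from_quat([q[1],q[2],q[3],q[0]])
    y=np.array([np.cos(yaw_axis),np.sin(yaw_axis),0]); 
    if y@R.as_matrix()[:,1]<0: y=-y
    z=np.array([0,0,-1.]); G=Ro.from_matrix(np.c_[np.cross(y,z),y,z])
    sh=R.inv().apply(np.asarray(pos)-o["eef_pos"])/.04; tu=(R.inv()*G).as_rotvec()/.1
    return sh.round(2),tu.round(2)
E
python3 - <<'E'
from h import *
t=np.load("top0.npz"); s=np.load("scene0.npz")
P=lambda x,y,z:ray(t,(343.5+x/10+.0,164.5+y/10),z)[:2]
C=[P(150,60,.02),P(740,245,.02),P(655,510,.02),P(68,320,.02)]
print("corners",np.round(C,4).tolist(),"sides",[round(np.linalg.norm(C[i]-C[i-1]),4) for i in range(4)])
c=np.mean(C,0); ydir=(C[0]+C[3]-C[1]-C[2]); yaw=np.arctan2(ydir[1],ydir[0])-np.pi/2
print("jig",c.round(4),"yaw",yaw)
R=np.array([[np.cos(yaw),-np.sin(yaw)],[np.sin(yaw),np.cos(yaw)]])
for n,a,z in[("fj",[(250,100),(195,290)],.062),("lj",[(520,185),(465,380)],.062),("core",[(262,190),(480,245)],.065),("grip",[(580,325)],.068)]:
    print(n,[(R.T@(P(*q,z)-c)).round(4).tolist() for q in a])
# mat by mask, both views
for n,k,box in(("top",t,(200,160,290,250)),("scene",s,(305,225,380,285))):
    im=k["pixels"]; m=np.zeros(im.shape[:2],np.uint8); x0,y0,x1,y1=box
    m[y0:y1,x0:x1]=(im[y0:y1,x0:x1].max(2)<60)*255
    cs=max(cv2.findContours(m,0,1)[0],key=cv2.contourArea)
    q=cv2.boxPoints(cv2.minAreaRect(cs)) if n=="top" else cv2.approxPolyDP(cs,6,True)[:,0]
    W=np.array([ray(k,p,.004)[:2] for p in q]); print("mat",n,W.mean(0).round(4),W.round(3).tolist())
# jig in scene
m=cv2.moments  
for q in([-.042,-.095],[.042,-.095],[.042,.095],[-.042,.095]):
    print(proj(s,[*(c+R@np.array(q)),.02]).round(1))
E
```

```text
corners [[0.6567, -0.1449], [0.5959, -0.3218], [0.5161, -0.2924], [0.5776, -0.1176]] sides [np.float64(0.0837), np.float64(0.187), np.float64(0.0851), np.float64(0.1854)]
jig [ 0.5866 -0.2192] yaw -0.3346907735342326
fj [[0.0308, 0.0627], [-0.028, 0.0614]]
lj [[0.031, -0.0202], [-0.0291, -0.0216]]
core [[0.0057, 0.0516], [0.0098, -0.0139]]
grip [[-0.0043, -0.0481]]
mat top [0.5597 0.2099] [[0.611, 0.283], [0.631, 0.158], [0.508, 0.137], [0.488, 0.261]]
mat scene [0.5618 0.2068] [[0.51, 0.135], [0.632, 0.156], [0.613, 0.276], [0.492, 0.26]]
[285.8 152.8]
[265.4 155.7]
[271.4 192.5]
[293.1 189.3]
```

Run:
```python
import cv2
b=cv2.imread("pics/scene0.png")[142:202,250:310]
cv2.imwrite("pics/crop1.png",cv2.resize(b,(600,600),interpolation=cv2.INTER_CUBIC))
```

```text
(no output)
```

View pics/crop1.png

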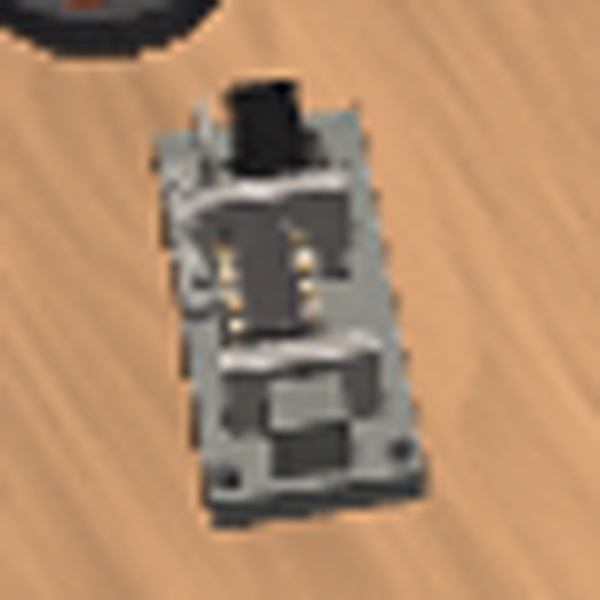

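The scene view agrees with the fitted jig: the predicted bed corners fall within half a pixel of the observed ones. Jig is at (0.587, -0.219) with yaw -0.335, and the transformer sits at about jig (+7, +19) mm. I start by turning the tool so its y lies along the jig's x.

>>> carry_out --plan "0 0 0 0 0 0.95; 0 0 0 0 0 0.95; 0 0 0 0 0 0.95; 0 0 0 0 0 0.95; 0 0 0 0 0 0.95; 0 0 0 0 0 0.95; 0 0 0 0 0 0.95; 0 0 0 0 0 0.95" --claw -1

```text
time_s: 0.77
eef_pos: [0.213, 0.5337, 0.2307]
eef_rot: [-0.0, 0.542, 0.841, -0.001]
wrist_force: [-0.1, -0.1, -0.9]
opening: 0.998
grasp_force: 0.0
```

>>> carry_out --plan "0 0 0 0 0 0.95; 0 0 0 0 0 0.95; 0 0 0 0 0 0.95; 0 0 0 0 0 0.95; 0 0 0 0 0 0.95; 0 0 0 0 0 0.95; 0 0 0 0 0 0.95; 0 0 0 0 0 0.95"

```text
time_s: 1.43
eef_pos: [0.213, 0.5338, 0.2307]
eef_rot: [0.0, 0.815, 0.58, -0.0]
wrist_force: [-0.3, -0.3, 0.0]
opening: 0.996
grasp_force: 0.0
```

```bash
cat >> h.py <<'E'
JC=np.array([.5866,-.2192]); YAW=-.335; JR=np.array([[np.cos(YAW),-np.sin(YAW)],[np.sin(YAW),np.cos(YAW)]])
def jig(x,y,z): return np.r_[JC+JR@np.array([x,y]),z]
def injig(p): return np.r_[JR.T@(np.asarray(p)[:2]-JC),p[2]]
def fmt(o): print("t",round(o["time_s"],2),"pos",o["eef_pos"].round(4),"injig",injig(o["eef_pos"]).round(4),"F",o["wrist_force"].round(1),"op",round(o["opening"],3),"g",round(o["grasp_force"],1),"q",o["q"].round(2))
E
python3 - <<'E'
from h import *; from bench import ctrl
o=ctrl.get_obs(); fmt(o); print(go(o,jig(.007,.019,.13),YAW))
E
```

```text
t 1.43 pos [0.213  0.5338 0.2307] injig [-0.6004  0.5883  0.2307] F [-0.3 -0.3  0. ] op 0.996 g 0.0 q [ 0.98  0.18  1.61 -0.    1.35  1.32]
(array([-14.25,  15.17,   2.53]), array([-0.  ,  0.01,  0.01]))
```

>>> carry_out --plan "-0.59 0.63 0 0 0 0; -0.59 0.63 0 0 0 0; -0.59 0.63 0 0 0 0; -0.59 0.63 0 0 0 0; -0.59 0.63 0 0 0 0; -0.59 0.63 0 0 0 0; -0.59 0.63 0 0 0 0; -0.59 0.63 0 0 0 0"

```text
time_s: 2.1
eef_pos: [0.3431, 0.2887, 0.231]
eef_rot: [-0.0, 0.813, 0.582, -0.0]
wrist_force: [0.7, 0.4, -0.9]
opening: 0.998
grasp_force: 0.0
```

>>> carry_out --plan "-0.59 0.63 0 0 0 0; -0.59 0.63 0 0 0 0; -0.59 0.63 0 0 0 0; -0.59 0.63 0 0 0 0; -0.59 0.63 0 0 0 0; -0.59 0.63 0 0 0 0; -0.59 0.63 0 0 0 0; -0.59 0.63 0 0 0 0"

```text
time_s: 2.77
eef_pos: [0.473, 0.0447, 0.2311]
eef_rot: [-0.0, 0.813, 0.582, -0.0]
wrist_force: [1.0, 0.0, 1.1]
opening: 1.001
grasp_force: 0.0
```

>>> carry_out --plan "-0.59 0.63 0.3 0 0 0; -0.59 0.63 0.3 0 0 0; -0.59 0.63 0.3 0 0 0; -0.59 0.63 0.3 0 0 0; -0.59 0.63 0.3 0 0 0; -0.59 0.63 0.3 0 0 0; -0.5 0.6 0.3 0 0 0; 0 0 0 0 0 0"

```text
time_s: 3.43
eef_pos: [0.5865, -0.1676, 0.1436]
eef_rot: [-0.001, 0.815, 0.58, -0.001]
wrist_force: [-1.0, -0.3, -0.9]
opening: 1.0
grasp_force: 0.0
```

Run:
```python
from h import *; from bench import ctrl
o=ctrl.get_obs(); fmt(o); print(go(o,jig(.007,.019,.0265),YAW))
```

```text
t 3.43 pos [ 0.5865 -0.1676  0.1436] injig [-0.0171  0.0487  0.1436] F [-1.  -0.3 -0.9] op 1.0 g 0.0 q [-0.47  0.35  1.59 -0.    1.21 -0.14]
(array([-0.74,  0.61,  2.93]), array([-0.03,  0.01,  0.02]))
```

>>> carry_out --plan "-0.37 0.3 0 0 0 0; -0.37 0.31 0 0 0 0; 0 0 0.4 0 0 0; 0 0 0.4 0 0 0; 0 0 0.4 0 0 0; 0 0 0.3 0 0 0; 0 0 0 0 0 0; 0 0 0 0 0 0"

```text
time_s: 4.1
eef_pos: [0.5992, -0.1983, 0.0866]
eef_rot: [-0.001, 0.813, 0.582, -0.0]
wrist_force: [-0.3, 0.0, -0.0]
opening: 0.997
grasp_force: 0.0
```

Run:
```python
from h import *; from bench import ctrl
for n,bx in(("top",(164,222,340,424)),("scene",(130,205,240,320))):
    c=ctrl.camera(n); i=c["pixels"][bx[0]:bx[1],bx[2]:bx[3],::-1]
    i=cv2.resize(i,(480,400),interpolation=cv2.INTER_CUBIC); g=i if n=="top" else np.hstack([g,i])
cv2.imwrite("pics/c2.png",cv2.resize(g,(800,333)))
o=ctrl.get_obs(); fmt(o); print(go(o,jig(.007,.019,.0265),YAW))
```

```text
t 4.2 pos [ 0.6005 -0.1991  0.0884] injig [0.0065 0.0236 0.0884] F [-0.1  0.3  0.5] op 0.999 g 0.0 q [-0.51  0.46  1.56  0.    1.12 -0.18]
(array([-0.11,  0.01,  1.55]), array([0.01, 0.  , 0.06]))
```

View pics/c2.png

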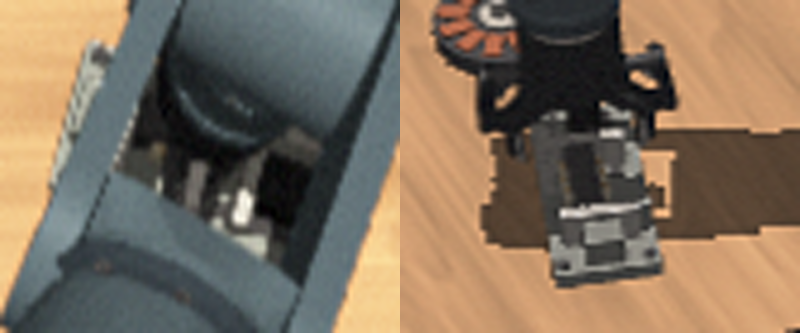

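The fingers (scene half, pixels (515,140) and (645,130)) straddle the core at (585,170), so the grasp lines up. Descending and gripping.

>>> carry_out --plan "-0.11 0 0.2 0 0 0; 0 0 0.3 0 0 0; 0 0 0.3 0 0 0; 0 0 0.3 0 0 0; 0 0 0.3 0 0 0; 0 0 0.15 0 0 0; 0 0 0 0 0 0; 0 0 0 0 0 0"

```text
time_s: 4.87
eef_pos: [0.598, -0.2029, 0.0244]
eef_rot: [-0.001, 0.813, 0.582, -0.0]
wrist_force: [0.4, -1.2, 0.7]
opening: 1.0
grasp_force: 0.0
```

>>> carry_out --plan "0 0 0 0 0 0; 0 0 0 0 0 0; 0 0 0 0 0 0; 0 0 0 0 0 0; 0 0 0 0 0 0; 0 0 0 0 0 0; 0 0 0 0 0 0; 0 0 0 0 0 0" --claw 1

```text
time_s: 5.53
eef_pos: [0.5992, -0.2036, 0.0263]
eef_rot: [0.001, 0.813, 0.582, 0.0]
wrist_force: [0.5, -0.0, 5.1]
opening: 0.413
grasp_force: 61.2
```

Run:
```python
from h import *; from bench import ctrl
o=ctrl.get_obs(); fmt(o); print(go(o,[.56,.208,.15],YAW))
```

```text
t 5.53 pos [ 0.5992 -0.2036  0.0263] injig [0.0068 0.0189 0.0263] F [ 0.5 -0.   5.1] op 0.413 g 61.2 q [-0.51  0.55  1.58  0.    1.02 -0.19]
(array([ 9.42, -4.25, -3.1 ]), array([0.02, 0.  , 0.06]))
```

>>> carry_out --plan "0 0 -0.2 0 0 0; 0 0 -0.4 0 0 0; 0 0 -0.5 0 0 0; 0 0 -0.5 0 0 0; 0 0 -0.5 0 0 0; 0 0 -0.5 0 0 0; 0 0 -0.3 0 0 0; 0 0 -0.1 0 0 0"

```text
time_s: 6.2
eef_pos: [0.599, -0.2034, 0.1472]
eef_rot: [0.001, 0.813, 0.582, 0.0]
wrist_force: [0.3, -0.6, -4.1]
opening: 0.409
grasp_force: 60.7
```

>>> carry_out --plan "0.3 -0.13 0 0 0 0; 0.6 -0.27 0 0 0 0; 0.6 -0.27 0 0 0 0; 0.6 -0.27 0 0 0 0; 0.6 -0.27 0 0 0 0; 0.6 -0.27 0 0 0 0; 0.6 -0.27 0 0 0 0; 0.6 -0.27 0 0 0 0"

```text
time_s: 6.87
eef_pos: [0.5782, -0.0046, 0.1432]
eef_rot: [-0.001, 0.813, 0.582, -0.001]
wrist_force: [0.0, -0.8, -4.0]
opening: 0.41
grasp_force: 60.6
```

>>> carry_out --plan "0.6 -0.27 0 0 0 0; 0.6 -0.27 0 0 0 0; 0.6 -0.27 0 0 0 0; 0.6 -0.27 0 0 0 0; 0.6 -0.27 0 0 0 0; 0.6 -0.27 0 0 0 0; 0.6 -0.27 0 0 0 0; 0.7 -0.3 0 0 0 0"

```text
time_s: 7.53
eef_pos: [0.5584, 0.2081, 0.1432]
eef_rot: [-0.001, 0.813, 0.582, -0.002]
wrist_force: [0.3, 0.1, -4.1]
opening: 0.415
grasp_force: 60.6
```

>>> carry_out --plan "0 0 0 0 0 0; 0 0 0.3 0 0 0; 0 0 0.5 0 0 0; 0 0 0.5 0 0 0; 0 0 0.5 0 0 0; 0 0 0.5 0 0 0; 0 0 0.3 0 0 0; 0 0 0 0 0 0"

```text
time_s: 8.2
eef_pos: [0.5568, 0.2057, 0.0364]
eef_rot: [-0.002, 0.814, 0.581, -0.004]
wrist_force: [-0.9, 0.9, -4.6]
opening: 0.409
grasp_force: 60.6
```

Run:
```python
from h import *; from bench import ctrl
o=ctrl.get_obs(); fmt(o); print(go(o,[.56,.208,.012],YAW))
```

```text
t 8.2 pos [0.5568 0.2057 0.0364] injig [-0.1679  0.3915  0.0364] F [-0.9  0.9 -4.6] op 0.409 g 60.6 q [ 0.15  0.47  1.67 -0.    1.01  0.48]
(array([0.08, 0.06, 0.61]), array([-0.08,  0.04,  0.05]))
```

>>> carry_out --plan "0 0 0.2 0 0 0; 0 0 0.2 0 0 0; 0 0 0.1 0 0 0; 0 0 0.08 0 0 0; 0 0 0.04 0 0 0; 0 0 0 0 0 0; 0 0 0 0 0 0; 0 0 0 0 0 0"

```text
time_s: 8.87
eef_pos: [0.5609, 0.2072, 0.017]
eef_rot: [0.0, 0.813, 0.582, 0.0]
wrist_force: [-0.2, 0.5, -4.5]
opening: 0.413
grasp_force: 60.9
```

>>> carry_out --plan "0 0 0.05 0 0 0; 0 0 0.05 0 0 0; 0 0 0.03 0 0 0; 0 0 0.02 0 0 0; 0 0 0.02 0 0 0; 0 0 0 0 0 0; 0 0 0 0 0 0; 0 0 0 0 0 0"

```text
time_s: 9.53
eef_pos: [0.5604, 0.207, 0.0103]
eef_rot: [-0.0, 0.813, 0.582, -0.0]
wrist_force: [-4.1, -1.1, 5.9]
opening: 0.413
grasp_force: 61.9
```

Contact with the mat, force +6 N. Opening the gripper.

>>> carry_out --plan "0 0 0 0 0 0; 0 0 0 0 0 0; 0 0 0 0 0 0; 0 0 0 0 0 0; 0 0 0 0 0 0; 0 0 0 0 0 0; 0 0 0 0 0 0; 0 0 0 0 0 0" --claw -1

```text
time_s: 10.2
eef_pos: [0.5606, 0.2071, 0.0097]
eef_rot: [0.0, 0.813, 0.582, 0.0]
wrist_force: [0.2, -0.5, 0.3]
opening: 0.999
grasp_force: 0.0
```

>>> carry_out --plan "0 0 -0.3 0 0 0; 0 0 -0.4 0 0 0; 0 0 -0.5 0 0 0; 0 0 -0.5 0 0 0; 0 0 -0.5 0 0 0; 0 0 -0.5 0 0 0; 0 0 -0.5 0 0 0; 0 0 -0.3 0 0 0"

```text
time_s: 10.87
eef_pos: [0.5617, 0.2073, 0.1532]
eef_rot: [0.001, 0.813, 0.582, 0.002]
wrist_force: [0.3, -0.5, 0.2]
opening: 1.0
grasp_force: 0.0
```

Run:
```python
from h import *; from bench import ctrl
o=ctrl.get_obs(); fmt(o); print(go(o,jig(0,-.053,.16),YAW))
```

```text
t 10.87 pos [0.5617 0.2073 0.1532] injig [-0.1637  0.3946  0.1532] F [ 0.3 -0.5  0.2] op 1.0 g 0.0 q [0.16 0.31 1.62 0.   1.21 0.48]
(array([-11.22,   4.03,  -0.18]), array([ 0.03, -0.02,  0.06]))
```

>>> carry_out --plan "-0.4 0.15 0 0 0 0; -0.7 0.25 0 0 0 0; -0.7 0.25 0 0 0 0; -0.7 0.25 0 0 0 0; -0.7 0.25 0 0 0 0; -0.7 0.25 0 0 0 0; -0.7 0.25 0 0 0 0; -0.7 0.25 0 0 0 0"

```text
time_s: 11.53
eef_pos: [0.5637, -0.0195, 0.1501]
eef_rot: [0.0, 0.813, 0.582, 0.0]
wrist_force: [-0.0, 0.2, 0.2]
opening: 0.997
grasp_force: 0.0
```

>>> carry_out --plan "-0.7 0.25 0 0 0 0; -0.7 0.25 0 0 0 0; -0.7 0.25 0 0 0 0; -0.7 0.25 0 0 0 0; -0.7 0.25 0 0 0 0; -0.7 0.25 0 0 0 0; -0.7 0.25 0 0 0 0; -0.7 0.25 0 0 0 0"

```text
time_s: 12.2
eef_pos: [0.567, -0.2574, 0.15]
eef_rot: [-0.0, 0.813, 0.582, 0.0]
wrist_force: [0.6, 0.3, -0.6]
opening: 1.003
grasp_force: 0.0
```

>>> carry_out --plan "-0.3 0.1 0 0 0 0; 0 0 0 0 0 0; 0 0 0 0 0 0; 0 0 0 0 0 0; 0 0 0 0 0 0; 0 0 0 0 0 0; 0 0 0 0 0 0; 0 0 0 0 0 0"

```text
time_s: 12.87
eef_pos: [0.5674, -0.2678, 0.1498]
eef_rot: [0.0, 0.813, 0.582, 0.0]
wrist_force: [0.2, -0.2, 0.2]
opening: 0.995
grasp_force: 0.0
```

Run:
```python
from h import *; from bench import ctrl
o=ctrl.get_obs(); fmt(o); print(go(o,jig(0,-.053,.037),YAW))
```

```text
t 12.87 pos [ 0.5674 -0.2678  0.1498] injig [-0.0021 -0.0522  0.1498] F [ 0.2 -0.2  0.2] op 0.995 g 0.0 q [-0.63  0.37  1.54  0.    1.23 -0.3 ]
(array([-0.02,  0.05,  2.82]), array([ 0.  , -0.  ,  0.07]))
```

>>> carry_out --plan "0 0.05 0.3 0 0 0.07; 0 0 0.4 0 0 0; 0 0 0.4 0 0 0; 0 0 0.4 0 0 0; 0 0 0.4 0 0 0; 0 0 0.4 0 0 0; 0 0 0.35 0 0 0; 0 0 0.17 0 0 0"

```text
time_s: 13.53
eef_pos: [0.5678, -0.2682, 0.0339]
eef_rot: [-0.002, 0.815, 0.579, -0.001]
wrist_force: [0.2, 0.1, -0.7]
opening: 0.999
grasp_force: 0.0
```

>>> carry_out --plan "0 0 0 0 0 0; 0 0 0 0 0 0; 0 0 0 0 0 0; 0 0 0 0 0 0; 0 0 0 0 0 0; 0 0 0 0 0 0; 0 0 0 0 0 0; 0 0 0 0 0 0" --claw 1

```text
time_s: 14.2
eef_pos: [0.5682, -0.2693, 0.0395]
eef_rot: [-0.001, 0.816, 0.578, -0.001]
wrist_force: [-13.7, 5.0, 16.7]
opening: 0.347
grasp_force: 59.1
```

Run:
```python
from h import *; from bench import ctrl
o=ctrl.get_obs(); fmt(o); print(o["opening"]*85)
```

```text
t 14.2 pos [ 0.5682 -0.2693  0.0395] injig [-0.0009 -0.0534  0.0395] F [-13.7   5.   16.7] op 0.347 g 59.1 q [-0.63  0.52  1.58 -0.    1.04 -0.29]
29.475448174545505
```

>>> carry_out --plan "0 -0.02 0 0 0 0; 0.1 0 0 0 0 0; 0.15 0 0 0 0 0; 0.15 0 0 0 0 0; 0.15 0 0 0 0 0; 0.1 0 0 0 0 0; 0 0 0 0 0 0; 0 0 0 0 0 0"

```text
time_s: 14.87
eef_pos: [0.577, -0.2443, 0.0396]
eef_rot: [0.0, 0.816, 0.578, 0.0]
wrist_force: [-9.4, 4.3, 13.5]
opening: 0.346
grasp_force: 59.2
```

Run:
```python
from h import *; from bench import ctrl
o=ctrl.get_obs(); fmt(o); print(o["opening"]*85, go(o,jig(0,-.0534+.026,.037),YAW))
```

```text
t 14.87 pos [ 0.577  -0.2443  0.0396] injig [-0.0008 -0.0269  0.0396] F [-9.4  4.3 13.5] op 0.346 g 59.2 q [-0.59  0.52  1.59  0.    1.04 -0.25]
29.398772321770828 (array([-0.01,  0.02,  0.06]), array([ 0.  , -0.  , -0.03]))
```

The jaw moved 26.5 mm with the tab squeezed. Letting go, lifting and heading back.

>>> carry_out --plan "0 0 0 0 0 0; 0 0 0 0 0 0; 0 0 0 0 0 0; 0 0 0 0 0 0; 0 0 0 0 0 0; 0 0 0 0 0 0; 0 0 0 0 0 0; 0 0 0 0 0 0" --claw -1

```text
time_s: 15.53
eef_pos: [0.5768, -0.2444, 0.0368]
eef_rot: [-0.0, 0.815, 0.579, -0.0]
wrist_force: [0.5, 0.9, 0.3]
opening: 0.999
grasp_force: 0.0
```

>>> carry_out --plan "0 0 -0.3 0 0 0; 0 0 -0.4 0 0 0; 0 0 -0.5 0 0 0; 0 0 -0.5 0 0 0; 0 0 -0.5 0 0 0; 0 0 -0.5 0 0 0; 0 0 -0.2 0 0 0; 0 0 0 0 0 0"

```text
time_s: 16.2
eef_pos: [0.5785, -0.2454, 0.1564]
eef_rot: [0.003, 0.815, 0.579, 0.001]
wrist_force: [0.1, -0.3, 0.5]
opening: 1.004
grasp_force: 0.0
```

>>> carry_out --plan "0.4 -0.15 0 0 0 0; 0.7 -0.25 0 0 0 0; 0.7 -0.25 0 0 0 0; 0.7 -0.25 0 0 0 0; 0.7 -0.25 0 0 0 0; 0.7 -0.25 0 0 0 0; 0.7 -0.25 0 0 0 0; 0.4 -0.15 0 0 0 0"

```text
time_s: 16.87
eef_pos: [0.5731, -0.0279, 0.151]
eef_rot: [-0.002, 0.815, 0.58, -0.001]
wrist_force: [-0.5, 0.4, -0.5]
opening: 1.001
grasp_force: 0.0
```

Run:
```python
from h import *; from bench import ctrl
c=ctrl.camera("scene"); s=ctrl.camera("top"); np.savez("top1",**s); np.savez("scene1",**c)
a=cv2.resize(c["pixels"][142:202,250:310,::-1],(400,400),interpolation=cv2.INTER_CUBIC)
b=cv2.resize(c["pixels"][225:285,310:370,::-1],(400,400),interpolation=cv2.INTER_CUBIC)
cv2.imwrite("pics/c3.png",np.hstack([a,b]))
cv2.imwrite("pics/c4.png",cv2.resize(s["pixels"][175:235,213:273,::-1],(600,600),interpolation=cv2.INTER_CUBIC))
o=ctrl.get_obs(); fmt(o)
```

```text
t 16.97 pos [ 0.5732 -0.0279  0.1511] injig [-0.0755  0.1762  0.1511] F [-0.3  0.3 -0.7] op 1.006 g 0.0 q [-0.26  0.26  1.68  0.    1.2   0.08]
```

View pics/c3.png

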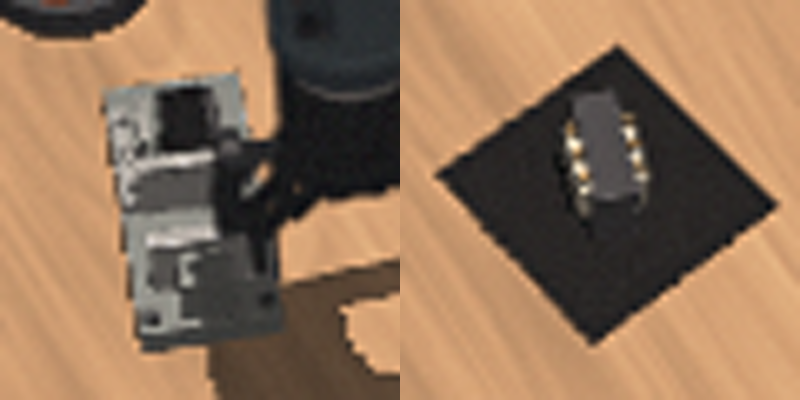

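View pics/c4.png

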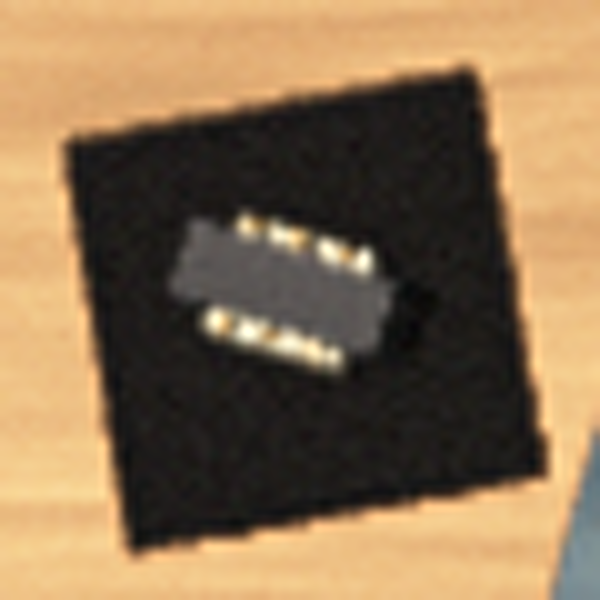

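The left half of the scene crop shows the jaw closed up, with plate tops near crop (165,165) and (180,237). The transformer stands upright on the mat, and its core top in the top view has corners (192,218), (395,280), (378,355) and (170,295).

Run:
```python
from h import *; from bench import ctrl
t=np.load("top1.npz"); s=np.load("scene1.npz")
for q in((165,165),(182,238)):
    print("jaw",injig(ray(s,(249.5+q[0]/6.667,141.5+q[1]/6.667),.062)).round(4))
W=np.array([ray(t,(212.5+x/10,174.5+y/10),.049)[:2] for x,y in((192,218),(395,280),(378,355),(170,295))])
c=W.mean(0); d=W[0]+W[3]-W[1]-W[2]; a=np.arctan2(d[1],d[0])
print("trafo",c.round(4),"angle",a, [np.linalg.norm(W[i]-W[i-1]).round(3) for i in range(4)])
o=ctrl.get_obs(); print(go(o,[*c,.15],YAW)); print(a-YAW-np.pi/2)
```

```text
jaw [0.0156 0.0023 0.062 ]
jaw [0.0132 0.058  0.062 ]
trafo [0.5612 0.2075] angle 1.2595180378343431 [np.float64(0.024), np.float64(0.063), np.float64(0.023), np.float64(0.064)]
(array([ 5.47, -2.2 ,  0.04]), array([-0.04, -0.01,  0.03]))
0.023721711039446536
```

The jaw spacing (56 mm between plate centres, 57 expected) confirms the second notch. The transformer is at (0.561, 0.207), angle 1.25.

>>> carry_out --plan "0.4 -0.16 0 0 0 0; 0.75 -0.3 0 0 0 0; 0.75 -0.3 0 0 0 0; 0.75 -0.3 0 0 0 0; 0.75 -0.3 0 0 0 0; 0.75 -0.3 0 0 0 0; 0.75 -0.3 0 0 0 0; 0.57 -0.24 0 0 0 0"

```text
time_s: 17.63
eef_pos: [0.5629, 0.2053, 0.1516]
eef_rot: [-0.001, 0.815, 0.579, -0.001]
wrist_force: [0.1, -0.2, -1.2]
opening: 0.997
grasp_force: 0.0
```

>>> carry_out --plan "0 0 0 0 0 -0.98; 0 0 0 0 0 -0.98; 0 0 0 0 0 -0.98; 0 0 0 0 0 -0.98; 0 0 0 0 0 -0.98; 0 0 0 0 0 -0.98; 0 0 0 0 0 -0.98; 0 0 0 0 0 -0.98"

```text
time_s: 18.3
eef_pos: [0.5633, 0.2029, 0.1515]
eef_rot: [-0.001, 0.531, 0.848, -0.001]
wrist_force: [0.4, 0.2, 0.5]
opening: 0.999
grasp_force: 0.0
```

>>> carry_out --plan "0 0 0 0 0 -0.98; 0 0 0 0 0 -0.98; 0 0 0 0 0 -0.98; 0 0 0 0 0 -0.98; 0 0 0 0 0 -0.98; 0 0 0 0 0 -0.98; 0 0 0 0 0 -0.98; 0 0 0 0 0 -0.98"

```text
time_s: 18.97
eef_pos: [0.5633, 0.2029, 0.1515]
eef_rot: [-0.001, 0.167, 0.986, -0.0]
wrist_force: [-0.1, -0.1, 0.3]
opening: 1.0
grasp_force: 0.0
```

>>> carry_out --plan "0 0 0.4 0 0 0; 0 0 0.5 0 0 0; 0 0 0.5 0 0 0; 0 0 0.2 0 0 0; 0 0 0 0 0 0; 0 0 0 0 0 0; 0 0 0 0 0 0; 0 0 0 0 0 0"

```text
time_s: 19.63
eef_pos: [0.565, 0.2038, 0.0903]
eef_rot: [0.001, 0.169, 0.986, 0.0]
wrist_force: [-0.2, 0.7, 0.5]
opening: 1.002
grasp_force: 0.0
```

Run:
```python
from h import *; from bench import ctrl
o=ctrl.get_obs(); fmt(o); print(go(o,[.561,.2073,.0123],1.245))
```

```text
t 19.63 pos [0.565  0.2038 0.0903] injig [-0.1595  0.3924  0.0903] F [-0.2  0.7  0.5] op 1.002 g 0.0 q [ 0.15  0.39  1.65 -0.    1.1  -1.08]
(array([0.13, 0.05, 1.95]), array([ 0.01,  0.02, -0.13]))
```

>>> carry_out --plan "0.13 0.05 0 0 0 -0.13; 0 0 0.25 0 0 0; 0 0 0.4 0 0 0; 0 0 0.4 0 0 0; 0 0 0.4 0 0 0; 0 0 0.3 0 0 0; 0 0 0.15 0 0 0; 0 0 0.05 0 0 0"

```text
time_s: 20.3
eef_pos: [0.5587, 0.2073, 0.0094]
eef_rot: [-0.001, 0.162, 0.987, -0.0]
wrist_force: [0.3, 0.2, -0.1]
opening: 1.0
grasp_force: 0.0
```

>>> carry_out --plan "0 0 0 0 0 0; 0 0 0 0 0 0; 0 0 0 0 0 0; 0 0 0 0 0 0; 0 0 0 0 0 0; 0 0 0 0 0 0; 0 0 0 0 0 0; 0 0 0 0 0 0" --claw 1

```text
time_s: 20.97
eef_pos: [0.5607, 0.2076, 0.012]
eef_rot: [0.001, 0.162, 0.987, 0.0]
wrist_force: [0.8, 1.0, 5.9]
opening: 0.735
grasp_force: 68.3
```

>>> carry_out --plan "0 0 -0.2 0 0 0; 0 0 -0.4 0 0 0; 0 0 -0.5 0 0 0; 0 0 -0.5 0 0 0; 0 0 -0.5 0 0 0; 0 0 -0.5 0 0 0; 0 0 -0.5 0 0 0; 0 0 -0.4 0 0 0"

```text
time_s: 21.63
eef_pos: [0.5589, 0.207, 0.1516]
eef_rot: [-0.001, 0.162, 0.987, -0.0]
wrist_force: [-0.1, 0.4, -4.6]
opening: 0.74
grasp_force: 67.4
```

Held by its two ends. Turning a quarter turn.

>>> carry_out --plan "0 0 0 0 0 0.98; 0 0 0 0 0 0.98; 0 0 0 0 0 0.98; 0 0 0 0 0 0.98; 0 0 0 0 0 0.98; 0 0 0 0 0 0.98; 0 0 0 0 0 0.98; 0 0 0 0 0 0.98"

```text
time_s: 22.3
eef_pos: [0.5583, 0.2069, 0.1498]
eef_rot: [-0.001, 0.529, 0.849, -0.001]
wrist_force: [0.3, 0.1, -4.4]
opening: 0.743
grasp_force: 67.3
```

>>> carry_out --plan "0 0 0 0 0 0.98; 0 0 0 0 0 0.98; 0 0 0 0 0 0.98; 0 0 0 0 0 0.98; 0 0 0 0 0 0.98; 0 0 0 0 0 0.98; 0 0 0 0 0 0.98; 0 0 0 0 0 0.98"

```text
time_s: 22.97
eef_pos: [0.5583, 0.2069, 0.1498]
eef_rot: [-0.001, 0.813, 0.582, -0.002]
wrist_force: [-0.0, 0.2, -4.3]
opening: 0.739
grasp_force: 67.3
```

Run:
```python
from h import *; from bench import ctrl
o=ctrl.get_obs(); fmt(o); print(go(o,jig(0,.032,.15),YAW))
```

```text
t 22.97 pos [0.5583 0.2069 0.1498] injig [-0.1668  0.3931  0.1498] F [-0.   0.2 -4.3] op 0.739 g 67.3 q [ 0.16  0.31  1.62 -0.    1.21  0.48]
(array([-9.06,  4.11, -0.  ]), array([-0.03,  0.02,  0.07]))
```

>>> carry_out --plan "-0.3 0.14 0 0 0 0.07; -0.6 0.27 0 0 0 0; -0.6 0.27 0 0 0 0; -0.6 0.27 0 0 0 0; -0.6 0.27 0 0 0 0; -0.6 0.27 0 0 0 0; -0.6 0.27 0 0 0 0; -0.6 0.27 0 0 0 0"

```text
time_s: 23.63
eef_pos: [0.5771, 0.0088, 0.1501]
eef_rot: [-0.001, 0.813, 0.582, -0.001]
wrist_force: [0.1, -0.1, -4.3]
opening: 0.744
grasp_force: 67.3
```

>>> carry_out --plan "-0.6 0.27 0 0 0 0; -0.6 0.27 0 0 0 0; -0.6 0.27 0 0 0 0; -0.6 0.27 0 0 0 0; -0.6 0.27 0 0 0 0; -0.6 0.27 0 0 0 0; -0.6 0.27 0 0 0 0; -0.36 0.19 0 0 0 0"

```text
time_s: 24.3
eef_pos: [0.5966, -0.1919, 0.1501]
eef_rot: [-0.0, 0.814, 0.581, -0.001]
wrist_force: [-0.1, -0.1, -4.0]
opening: 0.744
grasp_force: 67.3
```

>>> carry_out --plan "0 0 0 0 0 0; 0 0 0.4 0 0 0; 0 0 0.4 0 0 0; 0 0 0.4 0 0 0; 0 0 0.3 0 0 0; 0 0 0 0 0 0; 0 0 0 0 0 0; 0 0 0 0 0 0"

```text
time_s: 24.97
eef_pos: [0.5984, -0.1888, 0.0917]
eef_rot: [0.0, 0.813, 0.582, 0.0]
wrist_force: [0.7, 0.3, -4.2]
opening: 0.742
grasp_force: 67.3
```

Run:
```python
from h import *; from bench import ctrl
c=ctrl.camera("scene"); s=ctrl.camera("top")
a=cv2.resize(c["pixels"][137:197,245:305,::-1],(400,400),interpolation=cv2.INTER_CUBIC)
b=cv2.resize(s["pixels"][160:220,345:405,::-1],(400,400),interpolation=cv2.INTER_CUBIC)
cv2.imwrite("pics/c5.png",np.hstack([a,b]))
o=ctrl.get_obs(); fmt(o); print(go(o,jig(0,.032,.029),YAW))
```

```text
t 25.07 pos [ 0.5988 -0.1891  0.0923] injig [0.0016 0.0324 0.0923] F [ 0.1  0.1 -4.3] op 0.742 g 67.3 q [-0.49  0.44  1.57 -0.    1.13 -0.16]
(array([-0.01, -0.04,  1.58]), array([0.02, 0.  , 0.05]))
```

View pics/c5.png

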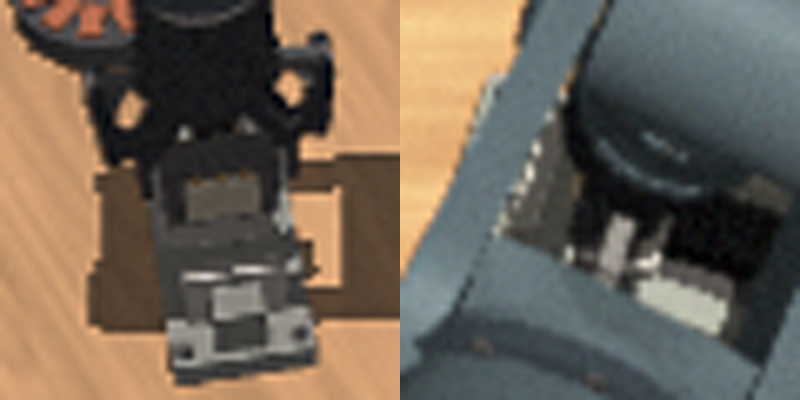

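The transformer is held across the jig, upright over the gap (core at about (225,180) in the left crop), with the fixed jaw in front of it at (240,270). Lowering in stages.

>>> carry_out --plan "0 -0.04 0.2 0 0 0.05; 0 0 0.2 0 0 0; 0 0 0.2 0 0 0; 0 0 0.2 0 0 0; 0 0 0.15 0 0 0; 0 0 0 0 0 0; 0 0 0 0 0 0; 0 0 0 0 0 0"

```text
time_s: 25.73
eef_pos: [0.5966, -0.1884, 0.053]
eef_rot: [0.0, 0.815, 0.579, 0.0]
wrist_force: [-0.7, -1.0, -4.7]
opening: 0.744
grasp_force: 67.5
```

>>> carry_out --plan "0 0 0.1 0 0 0; 0 0 0.1 0 0 0; 0 0 0.1 0 0 0; 0 0 0.1 0 0 0; 0 0 0.05 0 0 0; 0 0 0.05 0 0 0; 0 0 0 0 0 0; 0 0 0 0 0 0"

```text
time_s: 26.4
eef_pos: [0.5963, -0.1883, 0.0328]
eef_rot: [-0.0, 0.815, 0.579, -0.0]
wrist_force: [0.0, -0.3, -3.8]
opening: 0.737
grasp_force: 67.5
```

Run:
```python
from h import *; from bench import ctrl
o=ctrl.get_obs(); fmt(o); print(go(o,jig(0,.032,.028),YAW))
```

```text
t 26.4 pos [ 0.5963 -0.1883  0.0328] injig [-0.001   0.0324  0.0328] F [ 0.  -0.3 -3.8] op 0.737 g 67.5 q [-0.5   0.52  1.59 -0.    1.02 -0.16]
(array([-0.01,  0.02,  0.12]), array([-0., -0., -0.]))
```

>>> carry_out --plan "0 0 0.04 0 0 0; 0 0 0.03 0 0 0; 0 0 0.03 0 0 0; 0 0 0.02 0 0 0; 0 0 0.02 0 0 0; 0 0 0 0 0 0; 0 0 0 0 0 0; 0 0 0 0 0 0"

```text
time_s: 27.07
eef_pos: [0.5964, -0.1883, 0.028]
eef_rot: [0.0, 0.815, 0.579, -0.0]
wrist_force: [-5.2, 2.6, 5.0]
opening: 0.742
grasp_force: 68.5
```

It rests on the bed: the vertical force went from -4 to +5 N. Releasing and lifting straight up.

>>> carry_out --plan "0 0 0 0 0 0; 0 0 0 0 0 0; 0 0 0 0 0 0; 0 0 0 0 0 0; 0 0 0 0 0 0; 0 0 0 0 0 0; 0 0 0 0 0 0; 0 0 0 0 0 0" --claw -1

```text
time_s: 27.73
eef_pos: [0.5964, -0.1883, 0.0273]
eef_rot: [0.0, 0.815, 0.579, 0.0]
wrist_force: [-0.4, -0.4, 0.3]
opening: 0.999
grasp_force: 0.0
```

>>> carry_out --plan "0 0 -0.2 0 0 0; 0 0 -0.3 0 0 0; 0 0 -0.4 0 0 0; 0 0 -0.5 0 0 0; 0 0 -0.5 0 0 0; 0 0 -0.5 0 0 0; 0 0 -0.5 0 0 0; 0 0 -0.3 0 0 0"

```text
time_s: 28.4
eef_pos: [0.5977, -0.1889, 0.1594]
eef_rot: [0.002, 0.815, 0.579, 0.001]
wrist_force: [0.1, -1.4, 0.7]
opening: 0.999
grasp_force: 0.0
```

>>> carry_out --plan "0.3 -0.3 0 0 0 0; 0.6 -0.5 0 0 0 0; 0.6 -0.5 0 0 0 0; 0.6 -0.5 0 0 0 0; 0.6 -0.5 0 0 0 0; 0.6 -0.5 0 0 0 0; 0.4 -0.3 0 0 0 0; 0 0 0 0 0 0"

```text
time_s: 29.07
eef_pos: [0.5264, -0.0042, 0.1557]
eef_rot: [-0.001, 0.814, 0.581, 0.0]
wrist_force: [0.5, -0.8, -0.0]
opening: 1.0
grasp_force: 0.0
```

Run:
```python
from h import *; from bench import ctrl
c=ctrl.camera("scene"); s=ctrl.camera("top")
a=cv2.resize(c["pixels"][137:197,245:305,::-1],(400,400),interpolation=cv2.INTER_CUBIC)
b=cv2.resize(s["pixels"][163:223,354:414,::-1],(400,400),interpolation=cv2.INTER_CUBIC)
cv2.imwrite("pics/c6.png",np.hstack([a,b])); fmt(ctrl.get_obs())
```

```text
t 29.17 pos [ 0.5281 -0.0073  0.156 ] injig [-0.1249  0.1809  0.156 ] F [0.1 0.3 0.1] op 1.0 g 0.0 q [-0.24  0.16  1.79 -0.    1.19  0.09]
```

View pics/c6.png

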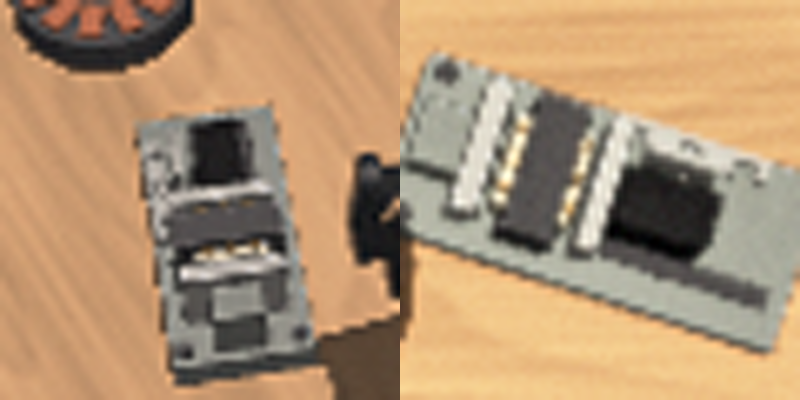

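The transformer lies across the jig, centred between the jaws (core at (545,170) in the right crop) and upright. The jaw is in the second notch and the robot is clear.

```bash
python3 -c "
from bench import ctrl
print(ctrl.hand_in())"
```

```text
the job is handed in; nothing more can be done
None
```

Handed in at about 29 s: the last pictures show the jaw in the second notch and the transformer upright across the jig, centred on the bed, let go with the arm clear; the hand-in returned no verdict.

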